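Sweep the board vise clean and rack the brush

ROBOT

A 6-joint arm with a two-finger parallel gripper is mounted at the origin on the work surface. World frame = base frame: x ahead of the robot, y to its left, z up, the work surface at z = 0. Lengths are in m, angles in degrees, forces in N, time in s.
With the tool pointing down it reaches from about 0.35 to 0.925 m from the base axis. Payload 6.4 kg.
Tool frame: the origin (TCP) lies midway between the tips of the shut fingers; the grasp point (between the pads) lies 19 mm behind it (manip.tcp_to_grasp is the distance from the TCP to the grasp point, in m); z points along the fingers, y is the direction in which the jaws open and shut (so a half turn about z gives the same grasp; the last joint's range is limited). The gripper opens to 85 mm and grips with 20 to 120 N. Pads are 22 mm wide; open, the fingers measure 114 mm over their backs; the gripper's body (76 mm by 85 mm) begins 54 mm behind the grasp point. The pads swing forward as they close: fully open they stand 13 mm farther back than shut.
Start: joints at [-85.147, 14.043, 89.255, -0, 76.702, -9.975], TCP at [0.166, -0.628, 0.231] pointing down, gripper open.
Joint ranges: [-179.41, 179.41], [-58.25, 129.5], [7.25, 145.43], [-54.29, 234.29], [11.92, 165.04], [-157.13, 157.13]. Speed limits (degrees/s): [147.25, 147.25, 180, 180, 180, 180].

INTERFACE

Orientations are given as a 3x3 rotation matrix whose columns are the frame's x, y, z axes.
In Python, from rig import manip gives the robot as it stands. The module is installed in compiled form; this text tells all that it offers.
- The arm moves only by the shell command python3 -m inch 'ROWS'. ROWS is JSON, a list of rows, each an object with "linear": the shift along the tool's x, y, z as a fraction of full scale, a list of three; "twist": the turn, a rotation vector about the tool's x, y, z as a fraction of full scale, a list of three; "fingers": the gripper's target within -1 to 1 (shut at 1, half-way at 0, fully open at -1). In form: [{"linear": [dx, dy, dz], "twist": [wx, wy, wz], "fingers": fingers}, ...]. A call has exactly 5 rows; each row is the pose to reach, as a shift and turn from the pose commanded when the call began, along the tool's axes at that moment; what a row does not reach only later rows make up. Full scale, the value 1, is 750 mm for a shift and 2 rad for a turn. A row lasts 1/12 s, in which the tool goes at most 41.7 mm and 7.16 degrees, less where a joint would pass 70% of its speed; a pose out of reach is approached as far as the arm can. A call with a number of a shift or a turn outside -1 to 1 is refused whole. A call with a gripper value outside its range is refused whole. The fingers move at their own pace and stop on an object; the grip force is fixed at half the most. Time passes only in rows, so rows that repeat a pose let the fingers close, or fill a call up. It gives the time, the measured TCP pose, the force and the opening at its end, in the units of the state.
- manip.observe(): the state, without advancing time (a new reading comes with each control period).
- manip.read_camera(name): name is "scene" or "side" or "wrist"; returns (picture, depth): 480x640x3 uint8, red, green, blue; 480x640 float32, m along the optical axis (not along the pixel's ray), 0 where there is no reading.
- manip.camera_model(name): a dict with "intrinsics" (3x3 intrinsics, pixels), "k1" (the pictures are not rectified: a ray, as slopes to the right and down, at radius r is drawn at 1 + k1 r^2 times it, then the intrinsics apply), "rvec" (rotation vector, rad) and "tvec" (3), from world to camera coordinates, as OpenCV has them; the wrist camera has in their place "T_tool_cam" (4x4, takes a point from camera to tool coordinates, whose origin is the TCP and whose axes are the flange's). Camera axes: x right, y down, z forward; pixel columns grow to the right and rows downward; lengths in m; the calibration is good to about 2 mm. A picture is of the moment at which its call begins: read the wrist's pose just before it. camera_model takes no time and is no camera call.
- manip.job_done(): hands the job in, once; it reports no verdict.
Trained networks look in the newest picture that a camera, given by its name, has taken for a name from the list of things; names that differ only in an ending like _2 or _b are one class to them, and where a whole thing is asked for, a point or a joint stands for the part that bears it (a point fixed in the world has none). Each returns a list of dicts, best first, with "score" (0 to 1); they miss things now and then, are a little off and sometimes report something else, mostly with a low value. They report only what shows in the picture. A call takes as long as a camera call. They do not tell look-alikes from the thing itself.
- manip.cut_out(camera, name): "pixels" (480x640 bool, what is visible of it) and "centre" ([row, column] in pixels, amid what is visible of it).
- manip.spot_point(camera, name): "centre" ([row, column] in pixels: a listed point, or the origin of a listed thing).
The state is a dict: "time": time; "qpos": joint angles; "joint_vel": joint speeds; "tau": joint torques, N m; "tool_pos": TCP position; "eef_rot": TCP orientation; "ft_force": force on the tool from outside, world axes, zero at the start; "moment": the same for the moment, N m; "width": finger opening in m.
Only numpy, scipy, OpenCV 4.12 (cv2) and the standard library are available. Lean on these libraries where they do the work, as an engineer would, in place of code of your own. Each camera call takes 0.05 s, during which the arm holds its last target.

TASK

Take the bench brush and sweep the four scrap parts off the bed of the board vise into the yellow catch tray at its end; move them only with the brush, never with the gripper or arm. When all four are in the tray, put the brush away bristles down, fully home in the slot of the red brush rack. Leave the other things on the bench where they are.

Things in the scene. Friction and masses are not known exactly. Their poses are not given: they have to be found in the camera images.
- brush: Bench brush, loose, 120 g, standing on its bristles. Head (black bristles, wooden back) 100 mm long (its x), 24 mm thick (its y), 48 mm high; above it a flat wooden handle 36 mm (x) by 14 mm (y) up to 109 mm above the bristle tips. Origin at the centre of the bristles' underside, z up along the handle. Same either way round.
- vise: Board vise fixed to the table: aluminium bed, top 45 mm up, between two grey jaws (18 mm thick, tops 75 mm up) that flank its whole length along y. Origin on the table under the middle of vise plus tray. The bed spans y -25 to +135 mm and x -57 to +57 mm; at its -y end it drops straight into the tray, its +y end is open to the table. A knob sticks out 34 mm on the -x side, 35 mm up.
- vise_bed (a point): Centre of the bed's top face, 45 mm above the table; axes as the vise. The bed reaches 80 mm either way along y and 57 mm either way along x, up to the jaws.
- vise_tray (a point): Centre of the inner floor of the yellow catch tray at the vise's -y end, 5 mm above the table; axes as the vise. Inside it is 114 mm (x) x 106 mm (y); side walls 60 mm and end wall 52 mm high above the table, on the fourth side the 45 mm high bed edge.
- rack: Red brush rack, a slotted block 134 mm (its x) x 55 mm (y) x 45 mm high, fixed to the table. Origin under its centre.
- rack_slot (a point): Centre of the floor of the rack's slot, 6 mm above the table. The slot, open at the top, is 110 mm long (x) and 31 mm wide (y), 39 mm deep.
- scrap_green: Scrap: green terminal block, 30 x 18 x 16 mm, on the bed. Origin at its centre.
- scrap_blue: Scrap: blue relay, 20 x 16 x 16 mm, on the bed. Origin at its centre.
- scrap_black: Scrap: black pin socket, 25 x 17 x 15 mm, on the bed. Origin at its centre.
- scrap_sink: Scrap: finned copper heat sink, 26 x 20 x 14 mm, on the bed. Origin at its centre.
- copper_spool: Bystander: spool of copper wire, 54 mm across, 58 mm high, standing. Origin under its centre.
- solder_spool: Bystander: white spool of solder wire, 50 mm across, 44 mm high, standing. Origin under its centre.
- tip_tin: Bystander: round tip-cleaning tin, 72 mm across, 32 mm high. Origin under its centre.
- tumbler: Bystander: steel drinking tumbler, 68 mm across, 155 mm high. Origin under its centre.
- pliers: Bystander: pliers with blue handles lying flat, 150 mm long along its x, 45 mm wide, 10 mm high. Origin on the table below its middle.
- circuit_board: Bystander: yellow-green circuit board lying flat, 70 x 100 mm, 10 mm high with its parts. Origin under its centre.
There are look-alikes about, which are no part of the job. Of the things shaped like the brush, the black one is meant.

How it is judged (in metres and radians):
On the way, in this order (a step that is already met when the one before it is completed fails the run):
1. all four scraps lie in the catch tray, swept with the brush, which is not yet in the rack (x of scrap_green in the frame of vise_tray between -0.057 and 0.057 m and y of scrap_green in the frame of vise_tray between -0.053 and 0.053 m and z of each of scrap_green, scrap_blue, scrap_black, scrap_sink in the frame of vise_tray below 0.042 m and x of scrap_blue in the frame of vise_tray between -0.057 and 0.057 m and y of scrap_blue in the frame of vise_tray between -0.053 and 0.053 m and x of scrap_black in the frame of vise_tray between -0.057 and 0.057 m and y of scrap_black in the frame of vise_tray between -0.053 and 0.053 m and x of scrap_sink in the frame of vise_tray between -0.057 and 0.057 m and y of scrap_sink in the frame of vise_tray between -0.053 and 0.053 m and horizontal distance between brush and rack_slot above 0.06 m), for 0.2 s.
2. the brush stands fully home in the rack's slot (x of brush in the frame of rack_slot between -0.01 and 0.01 m and y of brush in the frame of rack_slot between -0.007 and 0.007 m and z of brush in the frame of rack_slot below 0.006 m and angle between brush's own z axis and vertical below 0.1 rad and angle between the x axis of brush and the x axis of rack_slot, either way round below 0.12 rad), for 0.2 s.
At the end, for the whole second after the job is handed in: All four scraps lie inside the catch tray (centres within its walls and below the bed's top edge); the brush stands upright (within 0.1 rad), bristles down in the rack's slot, within 6 mm of its floor, 10 mm along it and 7 mm across it, in line with it within 0.12 rad; all at rest (under 20 mm/s) (all of step 2 and x of scrap_green in the frame of vise_tray between -0.057 and 0.057 m and y of scrap_green in the frame of vise_tray between -0.053 and 0.053 m and z of each of scrap_green, scrap_blue, scrap_black, scrap_sink in the frame of vise_tray below 0.042 m and x of scrap_blue in the frame of vise_tray between -0.057 and 0.057 m and y of scrap_blue in the frame of vise_tray between -0.053 and 0.053 m and x of scrap_black in the frame of vise_tray between -0.057 and 0.057 m and y of scrap_black in the frame of vise_tray between -0.053 and 0.053 m and x of scrap_sink in the frame of vise_tray between -0.057 and 0.057 m and y of scrap_sink in the frame of vise_tray between -0.053 and 0.053 m and linear speed of each of scrap_green, scrap_blue, scrap_black, scrap_sink, brush below 0.02 m/s); the robot touches nothing.
It fails at once if the gripper or arm touches a scrap (contact force between any of the fingers, the arm and scrap_green above 0.3 N or contact force between any of the fingers, the arm and scrap_blue above 0.3 N or contact force between any of the fingers, the arm and scrap_black above 0.3 N or contact force between any of the fingers, the arm and scrap_sink above 0.3 N).
It fails at once if a bystander is moved more than 25 mm or tipped over (distance of any of copper_spool, solder_spool, tip_tin, tumbler, pliers, circuit_board from where it was at the start of the episode above 0.025 m or angle between any of copper_spool, solder_spool, tip_tin, tumbler, pliers, circuit_board's own z axis and vertical above 0.5 rad).
It also fails if it takes over 54 s, if anything falls off the work surface, if the arm or the gripper's body presses on something with over 40 N, if the wrist force passes 120 N, or if a joint passes its speed limit or range.

## Working session

There is one attempt and no reset: what is moved stays moved. The work goes in short steps, Python scripts to look and compute and a shell command to move; the robot and the scene stay as the last step left them, time stands still between calls to the robot, and variables do not carry over. Pictures are saved under pics/ and viewed, and the job is handed in when it is done.

```bash
mkdir -p pics
cat > h.py <<'E'
import numpy as np, cv2
from rig import manip
def cam(name):
    m=manip.camera_model(name)
    K=np.array(m['intrinsics'],float);k1=m['k1']
    if 'rvec' in m:
        R=cv2.Rodrigues(np.array(m['rvec'],float))[0];t=np.array(m['tvec'],float).ravel()
        Rw=R.T; tw=-R.T@t
    else:
        s=manip.observe();T=np.array(m['T_tool_cam'],float)
        Rt=np.array(s['eef_rot']);pt=np.array(s['tool_pos'])
        Rw=Rt@T[:3,:3]; tw=Rt@T[:3,3]+pt
    return K,k1,Rw,tw
def rays(c,uv):
    K,k1,Rw,tw=c
    d=np.array([k1,0,0,0,0],float)
    p=cv2.undistortPoints(np.array(uv,float).reshape(-1,1,2),K,d).reshape(-1,2)
    return np.c_[p,np.ones(len(p))]
def at_z(c,uv,z):
    r=rays(c,uv)@c[2].T
    s=(z-c[3][2])/r[:,2]
    return c[3]+r*s[:,None]
def cloud(c,D):
    vv,uu=np.mgrid[:480,:640]
    r=rays(c,np.c_[uu.ravel(),vv.ravel()])
    P=(r*D.reshape(-1,1))@c[2].T+c[3]
    P[D.ravel()==0]=np.nan
    return P.reshape(480,640,3)
def proj(c,P):
    K,k1,Rw,tw=c
    R=Rw.T
    return cv2.projectPoints(np.array(P,float).reshape(-1,3),cv2.Rodrigues(R)[0],-R@tw,K,np.array([k1,0,0,0,0],float))[0].reshape(-1,2)
E
python3 - <<'E'
from h import *
for n in ['scene','side','wrist']:
    c=cam(n);im,D=manip.read_camera(n)
    cv2.imwrite(f'pics/{n}0.png',im[:,:,::-1]);np.savez(f'{n}0.npz',im=im,D=D,P=cloud(c,D))
    print(n,c[3],c[2][:,2])
print(manip.observe())
E
```

```text
scene [ 1.42592213 -0.0023095   1.1026794 ] [-0.60913362 -0.02221346 -0.79275645]
side [ 0.22733053 -1.07942569  1.05619547] [ 0.25816373  0.70664749 -0.65878738]
wrist [ 0.2322382  -0.61107082  0.37254042] [-0.25873676 -0.06664301 -0.9636462 ]
{'time': 0.15, 'qpos': array([-8.51463255e+01,  1.40763305e+01,  8.93085689e+01,  4.18760373e-04,
        7.67026486e+01, -9.97526776e+00]), 'joint_vel': array([ 0.00772408, -0.10017252, -0.28341156,  0.0088679 ,  0.10265507,
       -0.17446035]), 'tau': array([ 3.91064677e-04, -4.29985428e+01, -3.26552403e+01, -2.12819277e-04,
        3.52758572e-03, -3.32420790e-06]), 'tool_pos': array([ 0.16632709, -0.62791639,  0.2304206 ]), 'eef_rot': array([[ 9.66694678e-01,  2.55932382e-01, -1.22198788e-04],
       [ 2.55932267e-01, -9.66693516e-01,  1.52312227e-03],
       [ 2.71687536e-04, -1.50366881e-03, -9.99998833e-01]]), 'ft_force': array([ 0.78506745, -0.50438516, -0.43727145]), 'moment': array([-0.00270709,  0.00649153, -0.02251659]), 'width': 0.08553362954086526}
```

View pics/scene0.png

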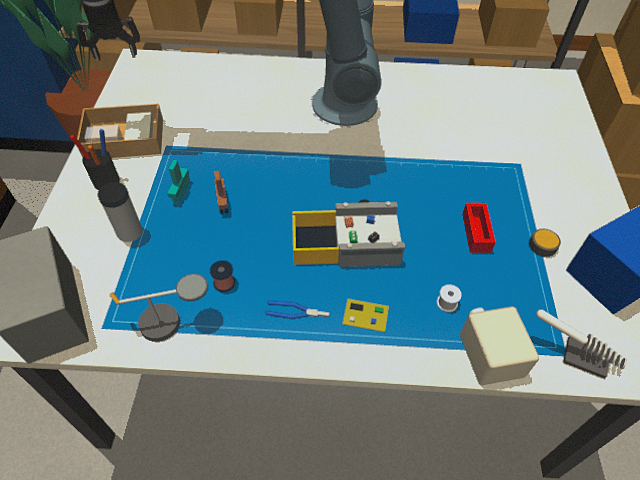

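View pics/side0.png

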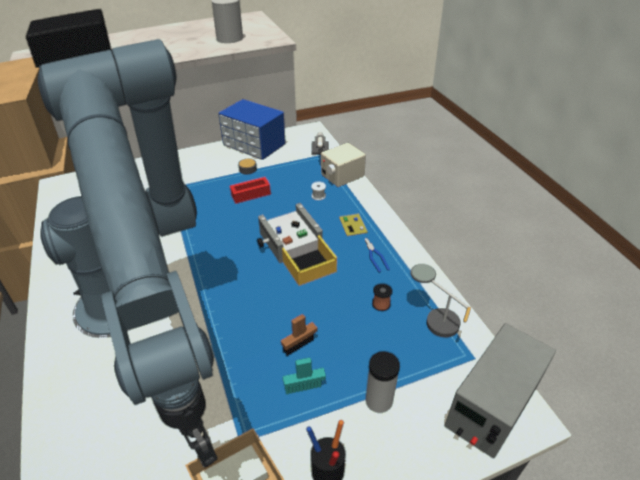

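Run:
```python
from h import *
z=np.load('scene0.npz');P=z['P'];im=z['im']
s=np.load('side0.npz')
a=cv2.resize(im[150:230,150:250,::-1],None,fx=4,fy=4,interpolation=2)
b=cv2.resize(s['im'][305:405,270:340,::-1],None,fx=3.2,fy=3.2,interpolation=2)
cv2.imwrite('pics/crop.png',np.hstack([a,b[:320]]))
cv2.imwrite('pics/vise.png',cv2.resize(im[190:280,280:420,::-1],None,fx=5,fy=5,interpolation=2))
for cn in ['scene','side']:
  PP=np.load(cn+'0.npz')['P']
  for n in ['brush','vise','rack','scrap_green','scrap_blue','scrap_black','scrap_sink']:
    for r in manip.cut_out(cn,n)[:3]:
        m=r['pixels'];q=PP[m]
        print(cn,n,round(r['score'],2),np.round(r['centre']),m.sum(),np.round(np.nanmedian(q,0),3),np.round(np.nanpercentile(q,[2,98],axis=0),3).tolist())
  for n in ['brush','vise','rack','rack_slot','vise_bed','vise_tray']:
    for r in manip.spot_point(cn,n)[:3]:
        h={'rack_slot':.006,'vise_bed':.045,'vise_tray':.005}.get(n,0)
        print(cn,'pt',n,round(r['score'],2),np.round(r['centre'],1),np.round(at_z(cam(cn),r['centre'][::-1],h),4))
```

```text
scene brush 0.89 [190. 219.] 368 [ 0.476 -0.316  0.048] [[0.42, -0.338, 0.003], [0.508, -0.299, 0.11]]
scene brush 0.81 [180. 179.] 601 [ 0.439 -0.438  0.046] [[0.383, -0.458, 0.0], [0.477, -0.428, 0.109]]
scene vise 0.91 [236. 350.] 6039 [0.572 0.027 0.044] [[0.499, -0.108, 0.001], [0.649, 0.154, 0.077]]
scene rack 0.66 [228. 480.] 1214 [0.518 0.37  0.034] [[0.451, 0.338, 0.002], [0.582, 0.394, 0.048]]
scene scrap_green 0.53 [235. 351.] 97 [0.599 0.039 0.059] [[0.581, 0.029, 0.049], [0.61, 0.05, 0.064]]
scene scrap_blue 0.56 [218. 370.] 58 [0.537 0.083 0.059] [[0.524, 0.074, 0.048], [0.542, 0.092, 0.064]]
scene scrap_blue 0.51 [236. 345.] 6131 [0.572 0.028 0.044] [[0.496, -0.108, 0.0], [0.649, 0.154, 0.077]]
scene scrap_black 0.47 [234. 377.] 88 [0.594 0.091 0.058] [[0.578, 0.079, 0.046], [0.605, 0.104, 0.063]]
scene pt brush 0.97 [190.3 182.8] [[ 0.4209 -0.4388  0.    ]]
scene pt brush 0.75 [220.1 371.6] [[0.4919 0.0904 0.    ]]
scene pt brush 0.67 [235.1 374.3] [[0.5433 0.0977 0.    ]]
scene pt vise 0.91 [243.8 350.4] [[0.5767 0.0354 0.    ]]
scene pt rack 0.72 [237.5 374.9] [[0.5
[... 1070 characters left out ...]
301.5] [[0.6092 0.0894 0.    ]]
side pt brush 0.65 [390.  303.2] [[ 0.4199 -0.4527  0.    ]]
side pt vise 0.67 [233.9 298.1] [[0.6004 0.0977 0.    ]]
side pt vise 0.55 [253.9 297.3] [[0.5664 0.0082 0.    ]]
side pt vise 0.33 [194.5 250.9] [[0.5143 0.367  0.    ]]
side pt rack_slot 0.83 [192.9 252.9] [[0.522  0.3656 0.006 ]]
side pt rack_slot 0.6 [251.  299.3] [[0.5747 0.0123 0.006 ]]
side pt rack_slot 0.35 [228.8 287.3] [[0.5739 0.1284 0.006 ]]
side pt vise_bed 0.82 [231.2 285.1] [[0.5508 0.075  0.045 ]]
side pt vise_bed 0.48 [197.6 250.4] [[0.4957 0.2886 0.045 ]]
side pt vise_tray 0.97 [264.  307.6] [[ 0.579  -0.0509  0.005 ]]
side pt vise_tray 0.19 [258.8 374.6] [[ 0.7777 -0.1051  0.005 ]]
```

View pics/crop.png

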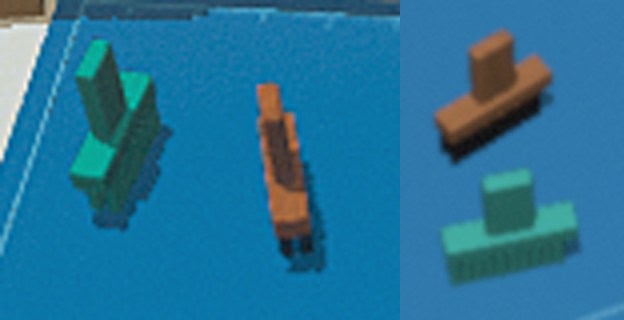

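View pics/vise.png

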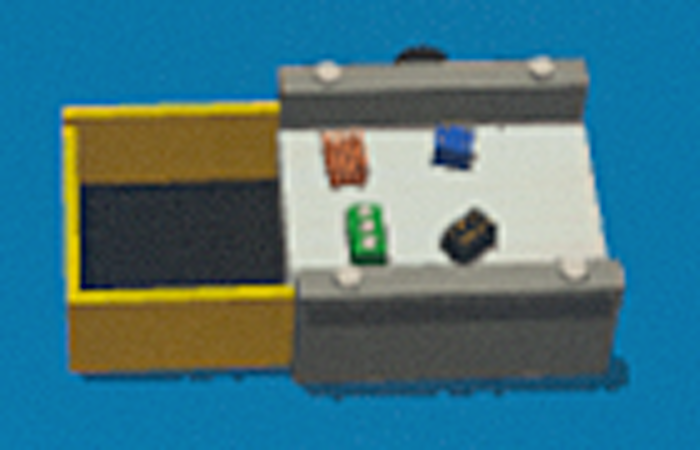

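```bash
cat > fit.py <<'E'
from h import *
def rect(q):
    c,(w,h),a=cv2.minAreaRect((q[:,:2]*1000).astype(np.float32))
    if w<h: w,h,a=h,w,a+90
    return np.round(c,1),np.round([w,h],1),round((a+90)%180-90,1)
def band(P,box,z0,z1):
    x0,x1,y0,y1=box
    m=(P[...,0]>x0)&(P[...,0]<x1)&(P[...,1]>y0)&(P[...,1]<y1)&(P[...,2]>z0)&(P[...,2]<z1)
    return P[m]
E
python3 - <<'E'
from fit import *
for cn in ['scene','side']:
  P=np.load(cn+'0.npz')['P']
  b=(.39,.53,-.375,-.26)
  for nm,box,z0,z1 in [('handle top',b,.104,.115),('head',b,.042,.052),('rack top',(.42,.62,.31,.43),.04,.05),('jaws top',(.45,.68,-.05,.2),.071,.08),('tray',(.45,.68,-.15,0.01),.055,.066),('bed',(.51,.64,-.05,.2),.04,.049)]:
    q=band(P,box,z0,z1)
    if len(q)>5: print(cn,nm,len(q),np.round(q.mean(0),4),rect(q))
E
```

```text
scene handle top 48 [ 0.4604 -0.3207  0.1079] (array([ 459.2, -321.3]), array([39.7, 12.7]), 13.8)
scene head 157 [ 0.4734 -0.3168  0.0468] (array([ 461.2, -321. ]), array([104. ,  23.6]), 16.0)
scene rack top 492 [0.5186 0.3662 0.0439] (array([514.4, 366.6]), array([140.2,  57.1]), 2.9)
scene jaws top 721 [0.5752 0.0793 0.0745] (array([569.4,  78.1]), array([159.3, 153.8]), -84.2)
scene tray 278 [ 0.5836 -0.052   0.0591] (array([581.5, -54.6]), array([139.9, 126.6]), 0.1)
scene bed 1491 [0.5592 0.0767 0.0443] (array([575.1,  58.1]), array([211. , 130.3]), -89.4)
side handle top 73 [ 0.4557 -0.3227  0.1081] (array([ 456.2, -320.9]), array([37.9, 17.1]), 15.4)
side head 266 [ 0.454  -0.3258  0.0471] (array([ 455.8, -322.5]), array([100.7,  26.4]), 17.3)
side rack top 210 [0.5099 0.3638 0.0433] (array([512.1, 363.7]), array([136.3,  64.3]), 2.7)
side jaws top 324 [0.565  0.069  0.0738] (array([565.4,  74.3]), array([163.8, 150.7]), -83.5)
side tray 166 [ 0.575  -0.0489  0.0586] (array([574.3, -58.8]), array([152.4, 134.7]), 0.6)
side bed 859 [0.5738 0.0698 0.0437] (array([569. ,  52.6]), array([212.3, 125.3]), -86.5)
```

View pics/wrist0.png

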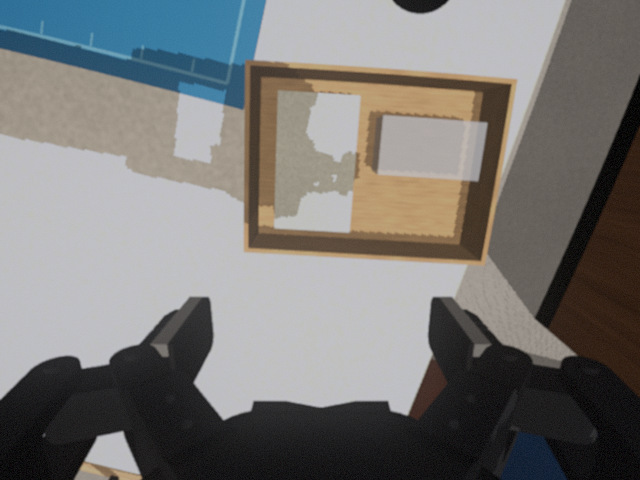

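Two brush-shaped things show: teal (scene row 180, col 179) and one with a wooden back and black bristles (row 190, col 219). The crop shows the second has the black bristles, so it fits the description and I'll use it.

```bash
cat > go.py <<'E'
import sys
from h import *
from scipy.spatial.transform import Rotation as Ro
# usage: go.py x y z yaw_of_tool_x(deg)
x,y,z,yaw=map(float,sys.argv[1:5])
s=manip.observe();R=np.array(s['eef_rot']);p=np.array(s['tool_pos'])
a=np.radians(yaw);X=np.array([np.cos(a),np.sin(a),0]);Z=np.array([0,0,-1.]);T=np.c_[X,np.cross(Z,X),Z]
d=R.T@(np.array([x,y,z])-p);w=Ro.from_matrix(R.T@T).as_rotvec()
print('t',round(s['time'],2),'pos',np.round(p,4),'yaw',round(np.degrees(np.arctan2(R[1,0],R[0,0])),2),'w',round(s['width'],4),'F',np.round(s['ft_force'],1))
print('linear',np.round(d/.75,4),'twist',np.round(w/2,4),'mm',np.round(d*1000,1),'rows',round(max(np.linalg.norm(d)/.0417,np.degrees(np.linalg.norm(w))/7.16),1))
E
python3 go.py 0.458 -0.321 0.23 16
```

```text
t 1.45 pos [ 0.1664 -0.6284  0.2313] yaw 14.83 w 0.0852 F [-0.7  0.9 -0.1]
linear [ 0.4808 -0.2967  0.0017] twist [ 0.      0.     -0.0102] mm [ 360.6 -222.5    1.3] rows 10.2
```

```bash
python3 -m inch '[{"linear":[0.04,-0.025,0],"twist":[0,0,0],"fingers":-1},{"linear":[0.085,-0.052,0],"twist":[0,0,0],"fingers":-1},{"linear":[0.13,-0.08,0],"twist":[0,0,0],"fingers":-1},{"linear":[0.175,-0.108,0],"twist":[0,0,-0.005],"fingers":-1},{"linear":[0.22,-0.136,0],"twist":[0,0,-0.01],"fingers":-1}]'; python3 go.py 0.458 -0.321 0.23 16
```

```text
time: 1.87
tool_pos: [0.3007, -0.4861, 0.2314]
eef_rot: [[0.961, 0.275, 0.0], [0.275, -0.961, -0.0], [0.0, 0.0, -1.0]]
ft_force: [0.5, -0.2, -0.3]
width: 0.0853
t 1.87 pos [ 0.3007 -0.4861  0.2314] yaw 15.97 w 0.0853 F [ 0.5 -0.2 -0.3]
linear [ 0.2622 -0.154   0.0019] twist [ 0.0002 -0.0001 -0.0003] mm [ 196.7 -115.5    1.4] rows 5.5
```

```bash
python3 -m inch '[{"linear":[0.045,-0.027,0],"twist":[0,0,0],"fingers":-1},{"linear":[0.09,-0.053,0],"twist":[0,0,0],"fingers":-1},{"linear":[0.135,-0.08,0],"twist":[0,0,0],"fingers":-1},{"linear":[0.17,-0.1,0],"twist":[0,0,0],"fingers":-1},{"linear":[0.2,-0.117,0],"twist":[0,0,0],"fingers":-1}]'
python3 - <<'E'
from fit import *
c=cam('wrist');im,D=manip.read_camera('wrist');P=cloud(c,D)
cv2.imwrite('pics/w1.png',im[:,:,::-1]);np.savez('w1.npz',im=im,D=D,P=P)
b=(.37,.55,-.385,-.25)
for nm,z0,z1 in [('handle',.1,.115),('head',.042,.053)]:
    q=band(P,b,z0,z1)
    if len(q)>5:print(nm,len(q),q.mean(0),rect(q))
E
python3 go.py 0.458 -0.321 0.23 16
```

```text
time: 2.28
tool_pos: [0.4212, -0.3599, 0.2315]
eef_rot: [[0.961, 0.277, 0.0], [0.277, -0.961, -0.0], [0.0, 0.0, -1.0]]
ft_force: [0.4, 0.2, 0.0]
width: 0.0857
handle 972 [ 0.4583948  -0.32115959  0.10803635] (array([ 457.9, -320.9]), array([35.2, 14.2]), 16.0)
head 2095 [ 0.46227135 -0.32137328  0.04753573] (array([ 457.6, -320.8]), array([98.7, 24.4]), 16.1)
t 2.33 pos [ 0.4234 -0.3574  0.2315] yaw 16.22 w 0.0849 F [1.1 3.1 0.1]
linear [ 0.0579 -0.0337  0.0022] twist [-0.0005 -0.0012  0.0019] mm [ 43.4 -25.3   1.6] rows 1.2
```

View pics/w1.png

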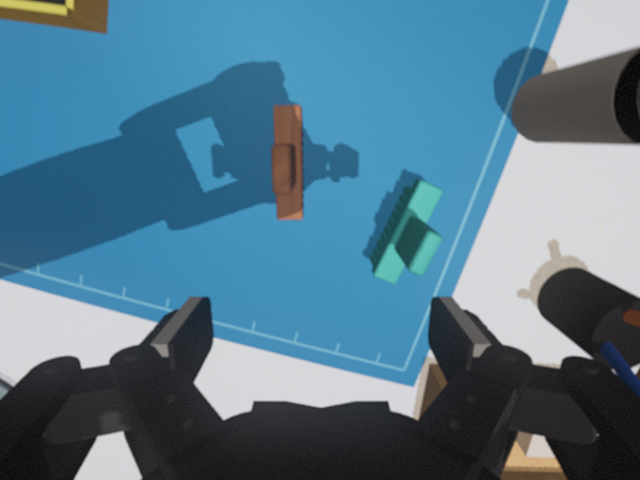

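The wooden-back brush sits at rows 103–220, columns 275–303, with handle centre (0.458, -0.321) and yaw 16.05°. The fitted sizes agree with the given ones.

```bash
python3 -m inch '[{"linear":[0.03,-0.017,0],"twist":[0,0,0],"fingers":-1},{"linear":[0.058,-0.034,0.03],"twist":[0,0,0],"fingers":-1},{"linear":[0.058,-0.034,0.07],"twist":[0,0,0],"fingers":-1},{"linear":[0.058,-0.034,0.1],"twist":[0,0,0],"fingers":-1},{"linear":[0.058,-0.034,0.13],"twist":[0,0,0],"fingers":-1}]'; python3 go.py 0.4578 -0.3209 0.064 16.05
```

```text
time: 2.75
tool_pos: [0.4547, -0.3249, 0.1326]
eef_rot: [[0.961, 0.276, -0.0], [0.276, -0.961, 0.0], [-0.0, -0.0, -1.0]]
ft_force: [0.4, 0.1, 0.0]
width: 0.0854
t 2.75 pos [ 0.4547 -0.3249  0.1326] yaw 16.04 w 0.0854 F [0.4 0.1 0. ]
linear [ 0.0055 -0.0039  0.0914] twist [-0.0001  0.0001 -0.0001] mm [ 4.1 -3.  68.6] rows 1.6
```

```bash
python3 -m inch '[{"linear":[0.005,-0.004,0.03],"twist":[0,0,0],"fingers":-1},{"linear":[0.005,-0.004,0.06],"twist":[0,0,0],"fingers":-1},{"linear":[0.005,-0.004,0.091],"twist":[0,0,0],"fingers":-1},{"linear":[0.005,-0.004,0.091],"twist":[0,0,0],"fingers":-1},{"linear":[0.005,-0.004,0.091],"twist":[0,0,0],"fingers":-1}]'; python3 go.py 0.4578 -0.3209 0.064 16.05
```

```text
time: 3.17
tool_pos: [0.4567, -0.321, 0.0647]
eef_rot: [[0.961, 0.275, -0.002], [0.275, -0.961, 0.002], [-0.001, -0.002, -1.0]]
ft_force: [1.1, -0.0, 0.6]
width: 0.0856
t 3.17 pos [ 0.4567 -0.321   0.0647] yaw 15.97 w 0.0856 F [ 1.1 -0.   0.6]
linear [0.0014 0.0003 0.0009] twist [-0.0012  0.0007 -0.0007] mm [1.1 0.3 0.7] rows 0.0
```

```bash
for i in 1 2; do :; done; python3 -m inch '[{"linear":[0.001,0,0],"twist":[0,0,0],"fingers":1},{"linear":[0.001,0,0],"twist":[0,0,0],"fingers":1},{"linear":[0.001,0,0],"twist":[0,0,0],"fingers":1},{"linear":[0.001,0,0],"twist":[0,0,0],"fingers":1},{"linear":[0.001,0,0],"twist":[0,0,0],"fingers":1}]'; python3 -m inch '[{"linear":[0,0,0],"twist":[0,0,0],"fingers":1},{"linear":[0,0,0],"twist":[0,0,0],"fingers":1},{"linear":[0,0,0],"twist":[0,0,0],"fingers":1},{"linear":[0,0,0],"twist":[0,0,0],"fingers":1},{"linear":[0,0,0],"twist":[0,0,0],"fingers":1}]';python3 go.py 0.4578 -0.3209 0.064 16.05
```

```text
time: 3.58
tool_pos: [0.4585, -0.3217, 0.0664]
eef_rot: [[0.961, 0.275, 0.001], [0.275, -0.961, -0.001], [0.001, 0.001, -1.0]]
ft_force: [-0.9, -0.9, -0.2]
width: 0.0258
time: 4.0
tool_pos: [0.4584, -0.3216, 0.0661]
eef_rot: [[0.961, 0.275, 0.0], [0.275, -0.961, -0.001], [0.0, 0.001, -1.0]]
ft_force: [-0.6, 0.4, 5.4]
width: 0.0136
t 4.0 pos [ 0.4584 -0.3216  0.0661] yaw 15.97 w 0.0136 F [-0.6  0.4  5.4]
linear [-0.0005 -0.0011  0.0028] twist [ 0.0004 -0.0001 -0.0007] mm [-0.4 -0.8  2.1] rows 0.1
```

```bash
python3 -m inch '[{"linear":[0,0,-0.04],"twist":[0,0,0],"fingers":1},{"linear":[0,0,-0.09],"twist":[0,0,0],"fingers":1},{"linear":[0,0,-0.14],"twist":[0,0,0],"fingers":1},{"linear":[0,-0.04,-0.18],"twist":[0,0,0],"fingers":1},{"linear":[0,-0.08,-0.2],"twist":[0,0,0],"fingers":1}]';python3 go.py 0.45 0.06 0.25 5
```

```text
time: 4.42
tool_pos: [0.4426, -0.2649, 0.2195]
eef_rot: [[0.962, 0.273, 0.004], [0.273, -0.962, -0.004], [0.003, 0.005, -1.0]]
ft_force: [0.4, 0.4, -0.8]
width: 0.0133
t 4.42 pos [ 0.4426 -0.2649  0.2195] yaw 15.87 w 0.0133 F [ 0.4  0.4 -0.8]
linear [ 0.128  -0.4138 -0.0423] twist [ 0.0023 -0.0018  0.0948] mm [  96.  -310.3  -31.7] rows 7.8
```

```bash
python3 -m inch '[{"linear":[0.015,-0.05,-0.01],"twist":[0,0,0.02],"fingers":1},{"linear":[0.03,-0.1,-0.02],"twist":[0,0,0.04],"fingers":1},{"linear":[0.045,-0.15,-0.03],"twist":[0,0,0.06],"fingers":1},{"linear":[0.06,-0.2,-0.04],"twist":[0,0,0.08],"fingers":1},{"linear":[0.075,-0.25,-0.042],"twist":[0,0,0.095],"fingers":1}]';python3 go.py 0.45 0.06 0.25 5
```

```text
time: 4.83
tool_pos: [0.4439, -0.0662, 0.2477]
eef_rot: [[0.996, 0.086, 0.001], [0.086, -0.996, -0.0], [0.001, 0.0, -1.0]]
ft_force: [1.7, 0.3, -0.3]
width: 0.0131
t 4.83 pos [ 0.4439 -0.0662  0.2477] yaw 4.94 w 0.0131 F [ 1.7  0.3 -0.3]
linear [ 0.0227 -0.1669 -0.0031] twist [ 0.0002 -0.0007 -0.0005] mm [  17.  -125.2   -2.4] rows 3.0
```

```bash
python3 -m inch '[{"linear":[0.005,-0.05,0],"twist":[0,0,0],"fingers":1},{"linear":[0.01,-0.1,0],"twist":[0,0,0],"fingers":1},{"linear":[0.015,-0.13,0],"twist":[0,0,0],"fingers":1},{"linear":[0.02,-0.155,0],"twist":[0,0,0],"fingers":1},{"linear":[0.02,-0.155,0],"twist":[0,0,0],"fingers":1}]'
python3 - <<'E'
from fit import *
c=cam('wrist');im,D=manip.read_camera('wrist');P=cloud(c,D)
cv2.imwrite('pics/w2.png',im[:,:,::-1]);np.savez('w2.npz',im=im,D=D,P=P)
for nm,b,z0,z1 in [('jaws',(.45,.69,-.05,.2),.071,.08),('bed',(.515,.63,-.05,.2),.041,.049),('tray',(.45,.68,-.15,0.02),.055,.066),('rack',(.42,.62,.31,.43),.04,.05)]:
    q=band(P,b,z0,z1)
    if len(q)>5:print(nm,len(q),q.mean(0),rect(q))
E
python3 go.py 0.458 0.06 0.23 5
```

```text
time: 5.25
tool_pos: [0.448, 0.0521, 0.2461]
eef_rot: [[0.996, 0.093, -0.001], [0.093, -0.996, 0.001], [-0.001, -0.001, -1.0]]
ft_force: [-0.4, 0.2, -1.5]
width: 0.0133
jaws 4084 [0.50229311 0.07004675 0.07479575] (array([501.9,  70.3]), array([159.5,  18.5]), -83.9)
bed 21429 [0.57237613 0.07918136 0.04463444] (array([568.6,  77.8]), array([161. , 114.4]), -84.3)
tray 1100 [ 0.54256378 -0.05846888  0.05909417] (array([578.1, -45.5]), array([138.9, 120.8]), -83.9)
rack 2432 [0.51166151 0.34575018 0.04405785] (array([514.9, 353.9]), array([134.3,  32.3]), 1.7)
t 5.3 pos [0.4481 0.0506 0.2462] yaw 5.28 w 0.0135 F [-0.5 -1.5 -1.1]
linear [ 0.0143 -0.0113  0.0215] twist [-0.0002  0.0008  0.0024] mm [10.7 -8.4 16.2] rows 0.5
```

View pics/w2.png

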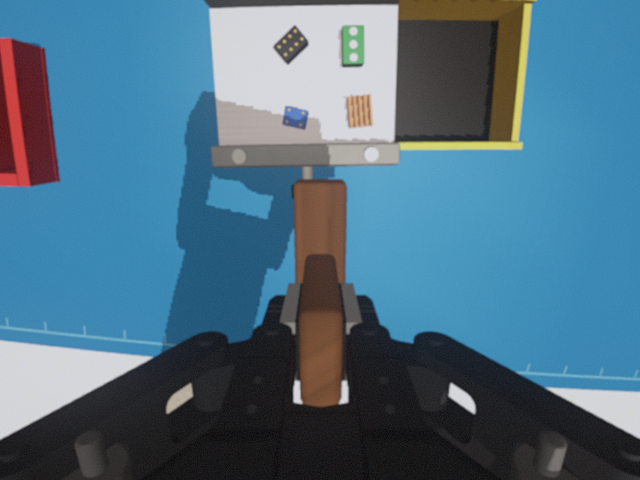

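```bash
python3 - <<'E'
from fit import *
P=np.load('w2.npz')['P']
q=band(P,(.5,.64,-.02,.18),.052,.07);a=np.radians(6.0);M=np.array([[np.cos(a),np.sin(a)],[-np.sin(a),np.cos(a)]])
l=(q[:,:2]-[.568,.0775])@M.T*1000
l=l[np.abs(l[:,0])<56]
t,lab,ce=cv2.kmeans(l.astype(np.float32),4,None,(3,50,.1),10,2)[0:3]
for i in range(4):
    k=l[lab.ravel()==i];print(len(k),ce[i].round(1),np.percentile(k,[1,99],axis=0).round(1).tolist())
c,s=M[0]
for yl in (64,30,-40,-80,-110,-125): print(yl,np.round(np.array([.568,.0775])+M.T@np.array([0,yl/1000]),4))
E
python3 go.py 0.5613 0.1411 0.2 6
```

```text
745 [24.6 11.7] [[10.7, -2.6], [56.0, 68.8]]
904 [ 21.7 -40.8] [[6.9, -49.7], [36.7, -31.6]]
446 [-35.3   8.3] [[-43.9, -2.3], [-26.7, 18.4]]
471 [-30.  -47.8] [[-43.1, -57.5], [-17.2, -37.5]]
64 [0.5613 0.1411]
30 [0.5649 0.1073]
-40 [0.5722 0.0377]
-80 [ 0.5764 -0.0021]
-110 [ 0.5795 -0.0319]
-125 [ 0.5811 -0.0468]
t 5.3 pos [0.4481 0.0506 0.2462] yaw 5.28 w 0.0135 F [-0.5 -1.5 -1.1]
linear [ 0.1615 -0.1062  0.0613] twist [-0.0002  0.0008 -0.0063] mm [121.1 -79.7  46. ] rows 3.6
```

```bash
python3 -m inch '[{"linear":[0.04,-0.027,0.01],"twist":[0,0,0],"fingers":1},{"linear":[0.08,-0.054,0.02],"twist":[0,0,-0.003],"fingers":1},{"linear":[0.12,-0.08,0.03],"twist":[0,0,-0.006],"fingers":1},{"linear":[0.161,-0.106,0.04],"twist":[0,0,-0.006],"fingers":1},{"linear":[0.161,-0.106,0.04],"twist":[0,0,-0.006],"fingers":1}]';python3 go.py 0.5613 0.1411 0.2 6;python3 go.py 0.5613 0.1411 0.115 6
```

```text
time: 5.72
tool_pos: [0.564, 0.1404, 0.2126]
eef_rot: [[0.995, 0.102, -0.005], [0.102, -0.995, 0.001], [-0.005, -0.001, -1.0]]
ft_force: [-1.0, -0.7, -1.8]
width: 0.0136
t 5.72 pos [0.564  0.1404 0.2126] yaw 5.83 w 0.0136 F [-1.  -0.7 -1.8]
linear [-0.0034 -0.0013  0.0169] twist [-0.0006  0.0025 -0.0015] mm [-2.5 -1.  12.7] rows 0.3
t 5.72 pos [0.564  0.1404 0.2126] yaw 5.83 w 0.0136 F [-1.  -0.7 -1.8]
linear [-0.0028 -0.0012  0.1302] twist [-0.0006  0.0025 -0.0015] mm [-2.1 -0.9 97.6] rows 2.3
```

```bash
python3 -m inch '[{"linear":[-0.002,-0.001,0.02],"twist":[0,0,0],"fingers":1},{"linear":[-0.003,-0.001,0.05],"twist":[0,0,0],"fingers":1},{"linear":[-0.003,-0.001,0.07],"twist":[0,0,0],"fingers":1},{"linear":[-0.003,-0.001,0.07],"twist":[0,0,-0.001],"fingers":1},{"linear":[-0.003,-0.001,0.07],"twist":[0,0,-0.001],"fingers":1}]';python3 - <<'E'
from fit import *
o=[]
for n,(r0,r1,c0,c1) in {'scene':(160,280,280,420),'side':(170,290,220,360)}.items():
    c=cam(n);im,D=manip.read_camera(n);P=cloud(c,D)
    o.append(cv2.resize(im[r0:r1,c0:c1,::-1],None,fx=2.85,fy=2.85,interpolation=2))
    for nm,z0,z1 in [('head',.128,.139)]:
        q=band(P,(.48,.66,.1,.2),.125-.035,.139-.035)
        if len(q)>5:print(n,len(q),q.mean(0),rect(q))
cv2.imwrite('pics/b3.png',np.hstack(o))
E
python3 go.py 0.5613 0.1411 0.113 6
```

```text
time: 6.13
tool_pos: [0.559, 0.1385, 0.1635]
eef_rot: [[0.995, 0.101, -0.003], [0.101, -0.995, -0.0], [-0.003, 0.0, -1.0]]
ft_force: [0.3, -0.0, -0.0]
width: 0.0131
scene 33 [0.58085938 0.136948   0.10032865] (array([566.1, 130.7]), array([76.7, 18.9]), 21.9)
side 45 [0.54892371 0.12829276 0.09996474] (array([551. , 129.1]), array([86.4, 20.8]), -5.1)
t 6.23 pos [0.5604 0.139  0.1658] yaw 5.84 w 0.0133 F [-0.1  0.2 -0.2]
linear [ 0.0013 -0.0027  0.0704] twist [ 0.0001 -0.001  -0.0014] mm [ 1.  -2.  52.8] rows 1.3
```

View pics/b3.png

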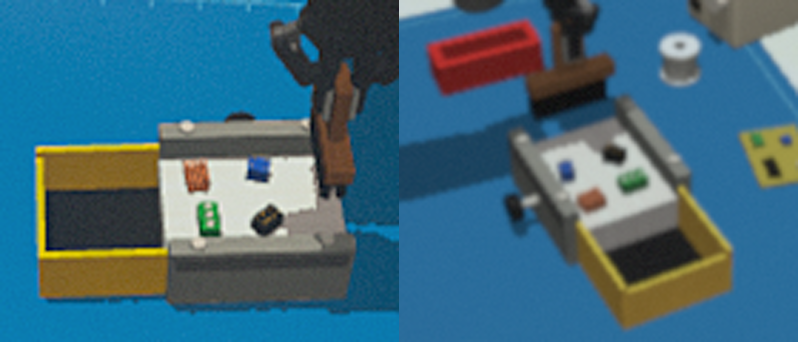

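The brush hangs upright over the open end of the bed, with all four scraps lying on its tray side. Lowering it between the jaws.

```bash
python3 -m inch '[{"linear":[0.001,-0.001,0.02],"twist":[0,0,-0.001],"fingers":1},{"linear":[0.001,-0.002,0.04],"twist":[0,0,-0.001],"fingers":1},{"linear":[0.001,-0.002,0.055],"twist":[0,0,-0.001],"fingers":1},{"linear":[0.001,-0.002,0.067],"twist":[0,0,-0.001],"fingers":1},{"linear":[0.001,-0.002,0.067],"twist":[0,0,-0.001],"fingers":1}]';python3 go.py 0.5613 0.1411 0.113 6
```

```text
time: 6.65
tool_pos: [0.5593, 0.141, 0.1128]
eef_rot: [[0.995, 0.104, -0.003], [0.104, -0.995, -0.0], [-0.003, -0.0, -1.0]]
ft_force: [-0.5, 0.0, -1.9]
width: 0.0133
t 6.65 pos [0.5593 0.141  0.1128] yaw 5.99 w 0.0133 F [-0.5  0.  -1.9]
linear [ 0.0027  0.0001 -0.0003] twist [-0.      0.0014 -0.    ] mm [ 2.   0.1 -0.2] rows 0.0
```

```bash
python3 -m inch '[{"linear":[0.001,0.012,0],"twist":[0,0,0],"fingers":1},{"linear":[0.002,0.024,0],"twist":[0,0,0],"fingers":1},{"linear":[0.002,0.036,0],"twist":[0,0,0],"fingers":1},{"linear":[0.002,0.048,0],"twist":[0,0,0],"fingers":1},{"linear":[0.002,0.06,0],"twist":[0,0,0],"fingers":1}]';python3 go.py 0.5651 0.1053 0.113 6
```

```text
time: 7.07
tool_pos: [0.5669, 0.0954, 0.115]
eef_rot: [[0.995, 0.104, 0.001], [0.104, -0.995, 0.0], [0.001, 0.0, -1.0]]
ft_force: [-0.5, 0.7, -0.8]
width: 0.0138
t 7.07 pos [0.5669 0.0954 0.115 ] yaw 5.97 w 0.0138 F [-0.5  0.7 -0.8]
linear [-0.0011 -0.0133  0.0026] twist [ 0.     -0.0005 -0.0003] mm [ -0.8 -10.    2. ] rows 0.2
```

```bash
python3 -m inch '[{"linear":[-0.001,0.012,0.001],"twist":[0,0,0],"fingers":1},{"linear":[-0.001,0.024,0.001],"twist":[0,0,0],"fingers":1},{"linear":[-0.001,0.036,0.001],"twist":[0,0,0],"fingers":1},{"linear":[-0.001,0.048,0.001],"twist":[0,0,0],"fingers":1},{"linear":[-0.001,0.06,0.001],"twist":[0,0,0],"fingers":1}]';python3 go.py 0.5715 0.044 0.114 6;python3 - <<'E'
from fit import *
o=[]
for n,(r0,r1,c0,c1) in {'scene':(160,280,280,420),'side':(190,290,240,357)}.items():
    im,D=manip.read_camera(n)
    o.append(cv2.resize(im[r0:r1,c0:c1,::-1],(399,342),interpolation=2))
cv2.imwrite('pics/b4.png',np.hstack(o))
E
```

```text
time: 7.48
tool_pos: [0.5705, 0.0509, 0.1135]
eef_rot: [[0.995, 0.105, 0.0], [0.105, -0.995, 0.0], [0.0, -0.0, -1.0]]
ft_force: [0.6, 1.3, -1.0]
width: 0.0135
t 7.48 pos [0.5705 0.0509 0.1135] yaw 6.0 w 0.0135 F [ 0.6  1.3 -1. ]
linear [ 0.0004  0.0093 -0.0006] twist [-0. -0.  0.] mm [ 0.3  7.  -0.5] rows 0.2
```

View pics/b4.png

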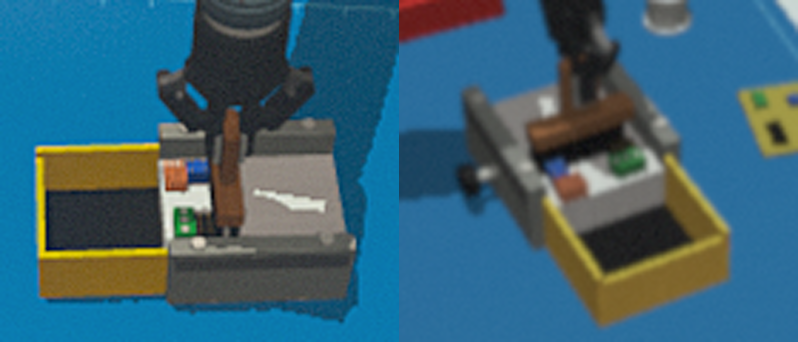

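All four scraps are moving ahead of the brush: sink and blue on the near side, green and black on the far side. Continuing.

```bash
python3 -m inch '[{"linear":[0,0.01,0],"twist":[0,0,0],"fingers":1},{"linear":[0,0.02,0],"twist":[0,0,0],"fingers":1},{"linear":[0,0.03,0],"twist":[0,0,0],"fingers":1},{"linear":[0,0.04,0],"twist":[0,0,0],"fingers":1},{"linear":[0,0.05,0],"twist":[0,0,0],"fingers":1}]'; python3 -m inch '[{"linear":[0,0.01,0],"twist":[0,0,0],"fingers":1},{"linear":[0,0.02,0],"twist":[0,0,0],"fingers":1},{"linear":[0,0.03,0],"twist":[0,0,0],"fingers":1},{"linear":[0,0.04,0],"twist":[0,0,0],"fingers":1},{"linear":[0,0.04,0],"twist":[0,0,0],"fingers":1}]';python3 go.py 0.5795 -0.0319 0.114 6;python3 - <<'E'
from fit import *
o=[]
for n,(r0,r1,c0,c1) in {'scene':(160,280,280,420),'side':(190,290,240,357)}.items():
    im,D=manip.read_camera(n)
    o.append(cv2.resize(im[r0:r1,c0:c1,::-1],(399,342),interpolation=2))
cv2.imwrite('pics/b5.png',np.hstack(o))
E
```

```text
time: 8.0
tool_pos: [0.5744, 0.0137, 0.1135]
eef_rot: [[0.995, 0.105, 0.0], [0.105, -0.995, -0.0], [0.0, 0.0, -1.0]]
ft_force: [0.6, 0.1, -1.2]
width: 0.0132
time: 8.42
tool_pos: [0.5777, -0.0168, 0.1136]
eef_rot: [[0.995, 0.103, 0.0], [0.103, -0.995, -0.0], [0.0, 0.001, -1.0]]
ft_force: [-0.4, 0.3, -0.9]
width: 0.0135
t 8.42 pos [ 0.5777 -0.0168  0.1136] yaw 5.92 w 0.0135 F [-0.4  0.3 -0.9]
linear [ 0.0003  0.0202 -0.0005] twist [ 0.0003 -0.0001 -0.0007] mm [ 0.2 15.2 -0.4] rows 0.4
```

View pics/b5.png

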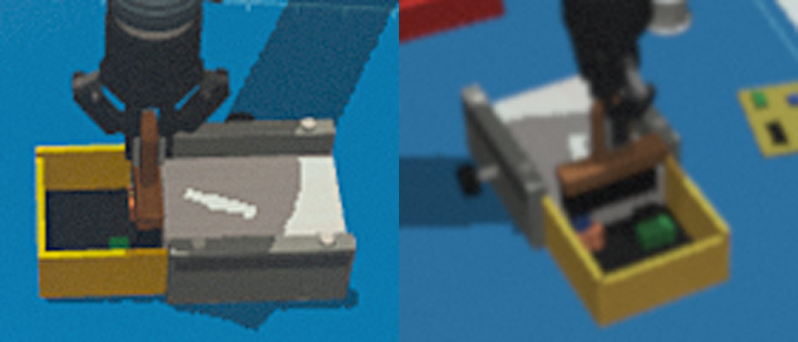

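```bash
python3 -m inch '[{"linear":[0,0.01,0],"twist":[0,0,0],"fingers":1},{"linear":[0,0.02,0],"twist":[0,0,0],"fingers":1},{"linear":[0,0.02,-0.03],"twist":[0,0,0],"fingers":1},{"linear":[0,0.02,-0.08],"twist":[0,0,0],"fingers":1},{"linear":[0,-0.02,-0.13],"twist":[0,0,0],"fingers":1}]';python3 -m inch '[{"linear":[-0.02,-0.05,0],"twist":[0,0,0],"fingers":1},{"linear":[-0.05,-0.1,0],"twist":[0,0,0.005],"fingers":1},{"linear":[-0.07,-0.14,0],"twist":[0,0,0.01],"fingers":1},{"linear":[-0.1,-0.14,0],"twist":[0,0,0.02],"fingers":1},{"linear":[-0.1,-0.14,0],"twist":[0,0,0.027],"fingers":1}]'
python3 - <<'E'
from fit import *
o=[]
for n,(r0,r1,c0,c1) in {'scene':(180,270,285,390),'side':(190,290,240,357)}.items():
    im,D=manip.read_camera(n)
    o.append(cv2.resize(im[r0:r1,c0:c1,::-1],(399,342),interpolation=2))
im,D=manip.read_camera('wrist');o2=im
P=cloud(cam('wrist'),D);np.savez('w6.npz',P=P)
cv2.imwrite('pics/b6.png',np.hstack(o));cv2.imwrite('pics/w6.png',im[:,:,::-1])
E
python3 go.py 0.5128 0.3645 0.2 2.5
```

```text
time: 8.93
tool_pos: [0.5765, -0.0075, 0.207]
eef_rot: [[0.995, 0.1, -0.001], [0.1, -0.995, -0.001], [-0.001, 0.001, -1.0]]
ft_force: [0.6, 0.3, -0.9]
width: 0.0134
time: 9.35
tool_pos: [0.4875, 0.0935, 0.2054]
eef_rot: [[0.999, 0.053, -0.002], [0.053, -0.999, -0.0], [-0.002, 0.0, -1.0]]
ft_force: [-0.6, -0.6, -2.3]
width: 0.0134
t 9.5 pos [0.4914 0.0918 0.2065] yaw 2.9 w 0.0134 F [ 0.6 -0.2 -1.2]
linear [ 0.0469 -0.3617  0.0087] twist [ 0.0001 -0.0007  0.0035] mm [  35.2 -271.3    6.5] rows 6.6
```

View pics/b6.png

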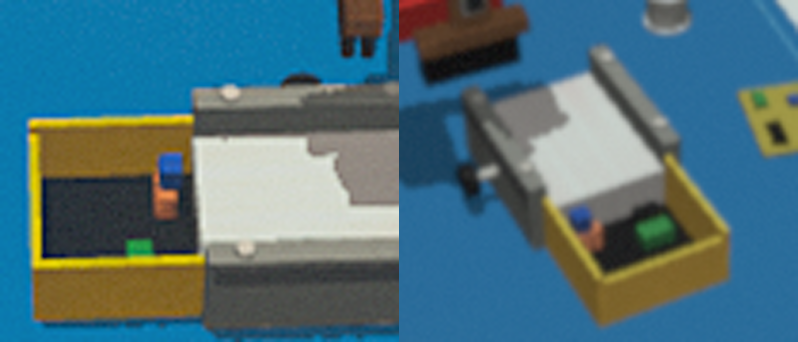

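View pics/w6.png

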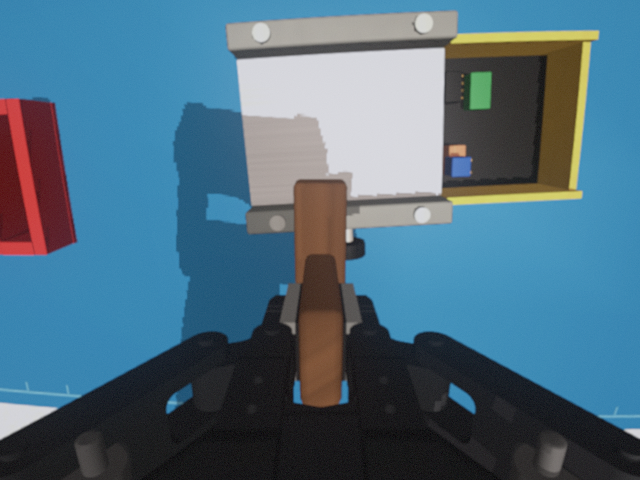

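The bed is empty. In the tray, green and black are at about (row 90, cols 450–490), and blue rests on the sink at (row 165, col 460). Checking blue's height.

Run:
```python
from fit import *
a=np.radians(6.0);M=np.array([[np.cos(a),np.sin(a)],[-np.sin(a),np.cos(a)]])
o=np.array([.568,.0775])+M.T@[0,-.133]   # tray centre = bed centre -133 mm
print('tray',o)
cs=cam('scene');im,D=manip.read_camera('scene');PS=cloud(cs,D);cd=cam('side');imd,DD=manip.read_camera('side')
imw=cv2.imread('pics/w6.png')[:,:,::-1]
for nm,P,I in [('scene',PS,im),('side',cloud(cd,DD),imd),('wrist',np.load('w6.npz')['P'],imw)]:
    l=np.c_[(P.reshape(-1,3)[:,:2]-o)@M.T*1000,P.reshape(-1,3)[:,2]*1000-5]
    I=I.reshape(-1,3).astype(int)
    ins=(abs(l[:,0])<56)&(abs(l[:,1])<58)&(l[:,2]<60)&(l[:,2]>3)
    for k,m in {'blue':(I[:,2]>I[:,0]+50)&(I[:,2]>I[:,1]+40),'green':(I[:,1]>I[:,0]+40)&(I[:,1]>I[:,2]+25),'orange':(I[:,0]>I[:,2]+60)&(I[:,0]>I[:,1]+50)&(I[:,1]>0.4*I[:,0]),'dark':(I.max(1)<60)}.items():
        q=l[ins&m]
        if len(q)>4: print(nm,k,len(q),np.percentile(q,[3,50,97],axis=0).round(0).tolist())
```

```text
tray [ 0.58190229 -0.05477141]
scene blue 36 [[-39.0, 30.0, 27.0], [-31.0, 35.0, 39.0], [-25.0, 43.0, 44.0]]
scene green 28 [[11.0, 5.0, 6.0], [18.0, 13.0, 14.0], [27.0, 20.0, 19.0]]
scene orange 34 [[-38.0, 27.0, 4.0], [-21.0, 30.0, 17.0], [-16.0, 38.0, 21.0]]
scene dark 37 [[-45.0, -21.0, 3.0], [-8.0, 19.0, 4.0], [25.0, 48.0, 19.0]]
side blue 21 [[-42.0, 27.0, 28.0], [-37.0, 35.0, 38.0], [-27.0, 46.0, 41.0]]
side green 54 [[12.0, 1.0, 6.0], [23.0, 10.0, 14.0], [38.0, 29.0, 19.0]]
side orange 7 [[-37.0, 25.0, 11.0], [-26.0, 28.0, 18.0], [-21.0, 32.0, 20.0]]
side dark 40 [[3.0, 0.0, 3.0], [25.0, 33.0, 13.0], [39.0, 43.0, 19.0]]
wrist blue 369 [[-41.0, 29.0, 37.0], [-34.0, 37.0, 40.0], [-26.0, 44.0, 41.0]]
wrist green 775 [[13.0, 5.0, 14.0], [28.0, 13.0, 16.0], [42.0, 22.0, 17.0]]
wrist orange 16 [[-25.0, 32.0, 19.0], [-24.0, 35.0, 20.0], [-24.0, 37.0, 22.0]]
wrist dark 152 [[16.0, 21.0, 4.0], [29.0, 22.0, 10.0], [44.0, 41.0, 18.0]]
```

Blue's top is about 40 mm above the tray floor, so its centre is about 32 mm (< 42), well inside the walls. All four are in. On to the rack.

```bash
python3 go.py 0.40 0.345 0.25 2.6; python3 -m inch '[{"linear":[-0.02,-0.05,-0.01],"twist":[0,0,0],"fingers":1},{"linear":[-0.04,-0.1,-0.02],"twist":[0,0,0],"fingers":1},{"linear":[-0.06,-0.15,-0.03],"twist":[0,0,0],"fingers":1},{"linear":[-0.08,-0.2,-0.04],"twist":[0,0,0],"fingers":1},{"linear":[-0.1,-0.25,-0.05],"twist":[0,0,0],"fingers":1}]';python3 go.py 0.40 0.345 0.25 2.6
```

```text
t 9.6 pos [0.4918 0.0915 0.2064] yaw 2.86 w 0.013 F [-0.1  0.  -0.8]
linear [-0.1053 -0.3436 -0.0582] twist [ 0.0001 -0.0004  0.0023] mm [ -78.9 -257.7  -43.7] rows 6.5
time: 10.02
tool_pos: [0.4064, 0.2768, 0.2442]
eef_rot: [[0.999, 0.049, 0.001], [0.049, -0.999, 0.0], [0.001, -0.0, -1.0]]
ft_force: [0.4, 0.9, -0.6]
width: 0.0132
t 10.02 pos [0.4064 0.2768 0.2442] yaw 2.82 w 0.0132 F [ 0.4  0.9 -0.6]
linear [-0.0041 -0.0912 -0.0077] twist [-0.0001 -0.0003  0.0019] mm [ -3.1 -68.4  -5.8] rows 1.6
```

```bash
python3 -m inch '[{"linear":[-0.004,-0.05,-0.008],"twist":[0,0,0],"fingers":1},{"linear":[-0.004,-0.09,-0.008],"twist":[0,0,0],"fingers":1},{"linear":[-0.004,-0.09,-0.008],"twist":[0,0,0],"fingers":1},{"linear":[-0.004,-0.09,-0.008],"twist":[0,0,0],"fingers":1},{"linear":[-0.004,-0.09,-0.008],"twist":[0,0,0],"fingers":1}]';python3 - <<'E'
from fit import *
c=cam('wrist');im,D=manip.read_camera('wrist');P=cloud(c,D)
cv2.imwrite('pics/w7.png',im[:,:,::-1]);np.savez('w7.npz',im=im,D=D,P=P)
q=band(P,(.42,.62,.31,.43),.04,.05);print('rack top',len(q),q.mean(0),rect(q))
q=band(P,(.45,.58,.34,.39),-.002,.015);print('slot floor',len(q),q.mean(0),rect(q))
# brush in tool frame
s=manip.observe();R=np.array(s['eef_rot']);p=np.array(s['tool_pos'])
l=(P.reshape(-1,3)-p)@R*1000
for nm,z0,z1 in [('handle top',-47,-38),('head top',14,23)]:
    k=l[(l[:,2]>z0)&(l[:,2]<z1)&(abs(l[:,0])<65)&(abs(l[:,1])<20)]
    if len(k):print(nm,len(k),k.mean(0).round(1),rect(k/1000), np.polyfit(k[:,0],k[:,2],1))
E
python3 go.py 0.5128 0.3645 0.2 2.6
```

```text
time: 10.43
tool_pos: [0.4005, 0.3425, 0.2492]
eef_rot: [[0.999, 0.05, -0.001], [0.05, -0.999, -0.001], [-0.001, 0.001, -1.0]]
ft_force: [-0.1, 0.5, -2.2]
width: 0.0132
rack top 5361 [0.51845283 0.36769183 0.04455476] (array([514.3, 367.6]), array([134.8,  55.4]), 2.9)
slot floor 3819 [0.51766313 0.36815474 0.00584552] (array([519.5, 360.7]), array([118.7,  46.2]), 2.8)
handle top 5596 [  4.1  -0.1 -42.6] (array([4. , 4.1]), array([37.1, 36.5]), -25.4) [-1.87995898e-04 -4.26013276e+01]
head top 4385 [30.9 -0.3 18.5] (array([26. , -0.3]), array([47.9, 24. ]), -0.2) [7.55386617e-03 1.82420680e+01]
t 10.48 pos [0.4005 0.3421 0.2492] yaw 2.83 w 0.0129 F [ 0.4  0.5 -0.6]
linear [ 0.151  -0.0225  0.0655] twist [0.0003 0.0003 0.002 ] mm [113.3 -16.9  49.1] rows 3.0
```

View pics/w7.png

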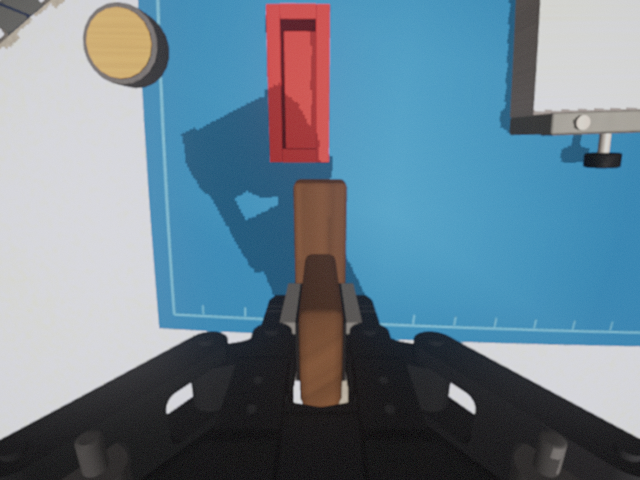

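The rack is at rows 5–162, columns 267–330: centre (0.5143, 0.3674), yaw 2.9°, size 135×55 mm as given. The brush sits centred and straight in the gripper.

```bash
python3 go.py 0.5143 0.3674 0.17 2.9; python3 -m inch '[{"linear":[0.04,-0.009,0.02],"twist":[0,0,0],"fingers":1},{"linear":[0.08,-0.018,0.04],"twist":[0,0,0],"fingers":1},{"linear":[0.12,-0.026,0.07],"twist":[0,0,0],"fingers":1},{"linear":[0.153,-0.026,0.1],"twist":[0,0,-0.001],"fingers":1},{"linear":[0.153,-0.026,0.106],"twist":[0,0,-0.001],"fingers":1}]';python3 -m inch '[{"linear":[0,0,0],"twist":[0,0,0],"fingers":1},{"linear":[0,0,0],"twist":[0,0,0],"fingers":1},{"linear":[0,0,0],"twist":[0,0,0],"fingers":1},{"linear":[0,0,0],"twist":[0,0,0],"fingers":1},{"linear":[0,0,0],"twist":[0,0,0],"fingers":1}]';python3 go.py 0.5143 0.3674 0.12 2.9
```

```text
t 10.48 pos [0.4005 0.3421 0.2492] yaw 2.83 w 0.0129 F [ 0.4  0.5 -0.6]
linear [ 0.1533 -0.0263  0.1055] twist [ 0.0003  0.0003 -0.0006] mm [114.9 -19.7  79.1] rows 3.4
time: 10.9
tool_pos: [0.5159, 0.3653, 0.1648]
eef_rot: [[0.999, 0.048, -0.005], [0.048, -0.999, -0.003], [-0.005, 0.003, -1.0]]
ft_force: [-1.4, -0.7, -1.7]
width: 0.0133
time: 11.32
tool_pos: [0.5135, 0.3685, 0.1718]
eef_rot: [[0.999, 0.053, 0.002], [0.053, -0.999, 0.001], [0.002, -0.001, -1.0]]
ft_force: [0.1, -0.1, -0.3]
width: 0.0131
t 11.32 pos [0.5135 0.3685 0.1718] yaw 3.05 w 0.0131 F [ 0.1 -0.1 -0.3]
linear [0.0008 0.0016 0.0691] twist [-0.0005 -0.0012  0.0013] mm [ 0.6  1.2 51.8] rows 1.2
```

```bash
python3 -m inch '[{"linear":[0.001,0.001,0.02],"twist":[0,0,0],"fingers":1},{"linear":[0.001,0.001,0.05],"twist":[0,0,0],"fingers":1},{"linear":[0.001,0.001,0.07],"twist":[0,0,0],"fingers":1},{"linear":[0.001,0.001,0.07],"twist":[0,0,0],"fingers":1},{"linear":[0.001,0.001,0.07],"twist":[0,0,0],"fingers":1}]';python3 -m inch '[{"linear":[0,0,0],"twist":[0,0,0],"fingers":1},{"linear":[0,0,0],"twist":[0,0,0],"fingers":1},{"linear":[0,0,0],"twist":[0,0,0],"fingers":1},{"linear":[0,0,0],"twist":[0,0,0],"fingers":1},{"linear":[0,0,0],"twist":[0,0,0],"fingers":1}]';python3 - <<'E'
from fit import *
o=[]
for n,(r0,r1,c0,c1) in {'scene':(150,260,420,545),'side':(140,220,205,297)}.items():
    c=cam(n);im,D=manip.read_camera(n);P=cloud(c,D)
    o.append(cv2.resize(im[r0:r1,c0:c1,::-1],(395,345),interpolation=2))
    q=band(P,(.44,.59,.345,.39),.09,.104);q2=band(P,(.42,.62,.31,.43),.04,.05)
    print(n,'head top',len(q),q.mean(0).round(4),rect(q),'rack',rect(q2))
cv2.imwrite('pics/b8.png',np.hstack(o))
E
python3 go.py 0.5143 0.3674 0.0725 2.9
```

```text
time: 11.73
tool_pos: [0.5137, 0.3675, 0.1176]
eef_rot: [[0.999, 0.053, -0.001], [0.053, -0.999, -0.0], [-0.001, 0.0, -1.0]]
ft_force: [0.3, -0.1, -2.0]
width: 0.0131
time: 12.15
tool_pos: [0.5146, 0.3677, 0.1183]
eef_rot: [[0.999, 0.053, 0.001], [0.053, -0.999, 0.0], [0.001, -0.0, -1.0]]
ft_force: [0.5, -0.2, -1.1]
width: 0.0132
scene head top 205 [0.5333 0.364  0.0979] (array([517. , 366.3]), array([100.7,  24.4]), 3.6) rack (array([514.1, 365.7]), array([138.4,  56.7]), 4.5)
side head top 149 [0.5117 0.361  0.0965] (array([512.1, 363.8]), array([97.5, 37.2]), -0.9) rack (array([512.4, 363.2]), array([135.6,  63.9]), 0.6)
t 12.25 pos [0.5144 0.3676 0.1178] yaw 3.02 w 0.0134 F [-0.4 -0.6 -0.2]
linear [-0.0001  0.0003  0.0604] twist [-0.0001 -0.0002  0.0011] mm [-0.1  0.2 45.3] rows 1.1
```

View pics/b8.png

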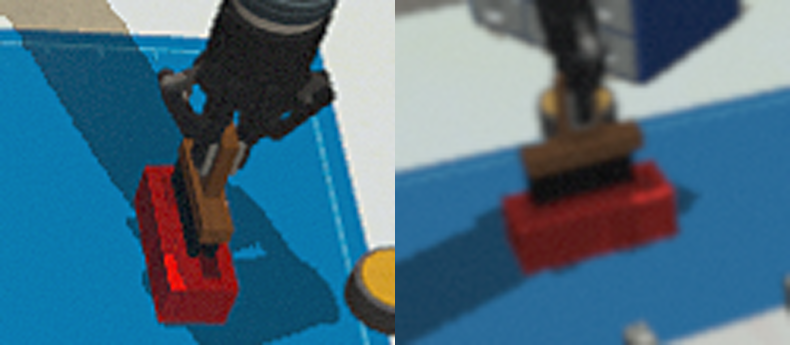

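The brush sits centred over the slot: the offset in each camera is 3 mm or less along it and under 1 mm across it. Inserting.

```bash
python3 -m inch '[{"linear":[0,0,0.008],"twist":[0,0,0],"fingers":1},{"linear":[0,0,0.016],"twist":[0,0,0],"fingers":1},{"linear":[0,0,0.024],"twist":[0,0,0],"fingers":1},{"linear":[0,0,0.032],"twist":[0,0,0],"fingers":1},{"linear":[0,0,0.036],"twist":[0,0,0],"fingers":1}]';python3 go.py 0.5143 0.3674 0.0725 2.9
```

```text
time: 12.67
tool_pos: [0.5135, 0.3671, 0.0888]
eef_rot: [[0.999, 0.053, -0.002], [0.053, -0.999, -0.001], [-0.002, 0.001, -1.0]]
ft_force: [-0.3, 0.2, -1.6]
width: 0.0133
t 12.67 pos [0.5135 0.3671 0.0888] yaw 3.02 w 0.0133 F [-0.3  0.2 -1.6]
linear [ 0.0012 -0.0003  0.0218] twist [0.0005 0.0011 0.0011] mm [ 0.9 -0.2 16.3] rows 0.4
```

```bash
python3 -m inch '[{"linear":[0.001,0,0.006],"twist":[0,0,0],"fingers":1},{"linear":[0.001,0,0.012],"twist":[0,0,0],"fingers":1},{"linear":[0.001,0,0.018],"twist":[0,0,0],"fingers":1},{"linear":[0.001,0,0.021],"twist":[0,0,0],"fingers":1},{"linear":[0.001,0,0.021],"twist":[0,0,0],"fingers":1}]';python3 go.py 0.5143 0.3674 0.0725 2.9
```

```text
time: 13.08
tool_pos: [0.5146, 0.3674, 0.074]
eef_rot: [[0.999, 0.053, -0.001], [0.053, -0.999, -0.001], [-0.001, 0.0, -1.0]]
ft_force: [0.5, 0.4, -1.0]
width: 0.0131
t 13.08 pos [0.5146 0.3674 0.074 ] yaw 3.03 w 0.0131 F [ 0.5  0.4 -1. ]
linear [-0.0004 -0.      0.002 ] twist [0.0002 0.0006 0.0011] mm [-0.3 -0.   1.5] rows 0.0
```

```bash
python3 -m inch '[{"linear":[0,0,0.001],"twist":[0,0,0],"fingers":1},{"linear":[0,0,0.002],"twist":[0,0,0],"fingers":1},{"linear":[0,0,0.002],"twist":[0,0,0],"fingers":1},{"linear":[0,0,0.002],"twist":[0,0,0],"fingers":0.5},{"linear":[0,0,0.002],"twist":[0,0,0],"fingers":0}]';python3 -m inch '[{"linear":[0,0,0],"twist":[0,0,0],"fingers":-0.5},{"linear":[0,0,0],"twist":[0,0,0],"fingers":-1},{"linear":[0,0,0],"twist":[0,0,0],"fingers":-1},{"linear":[0,0,0],"twist":[0,0,0],"fingers":-1},{"linear":[0,0,0],"twist":[0,0,0],"fingers":-1}]'
```

```text
time: 13.5
tool_pos: [0.5153, 0.3677, 0.0738]
eef_rot: [[0.999, 0.053, 0.001], [0.053, -0.999, 0.0], [0.001, -0.0, -1.0]]
ft_force: [-0.0, -0.0, 0.1]
width: 0.0321
time: 13.92
tool_pos: [0.515, 0.3676, 0.0733]
eef_rot: [[0.999, 0.053, 0.0], [0.053, -0.999, 0.0], [0.0, -0.0, -1.0]]
ft_force: [-0.0, -0.3, -0.2]
width: 0.0858
```

Released. Lifting straight up, then looking.

```bash
python3 -m inch '[{"linear":[0,0,-0.02],"twist":[0,0,0],"fingers":-1},{"linear":[0,0,-0.05],"twist":[0,0,0],"fingers":-1},{"linear":[0,0,-0.1],"twist":[0,0,0],"fingers":-1},{"linear":[0,0,-0.15],"twist":[0,0,0],"fingers":-1},{"linear":[0,0,-0.2],"twist":[0,0,0],"fingers":-1}]';python3 -m inch '[{"linear":[-0.05,0,0],"twist":[0,0,0],"fingers":-1},{"linear":[-0.1,0,0],"twist":[0,0,0],"fingers":-1},{"linear":[-0.14,0,0],"twist":[0,0,0],"fingers":-1},{"linear":[-0.14,0,0],"twist":[0,0,0],"fingers":-1},{"linear":[-0.14,0,0],"twist":[0,0,0],"fingers":-1}]';python3 - <<'E'
from fit import *
c=cam('wrist');im,D=manip.read_camera('wrist');P=cloud(c,D)
b=(.42,.62,.31,.43)
for nm,z0,z1 in [('handle top',.1,.13),('head top',.0505,.065),('rack top',.04,.0475)]:
    q=band(P,b,z0,z1)
    if len(q)>5: print(nm,len(q),q.mean(0).round(4),rect(q))
i2,_=manip.read_camera('scene')
cv2.imwrite('pics/w9.png',np.hstack([im[:,:,::-1][:400:1,100:500],cv2.resize(i2[150:280,280:540,::-1],(400,400*130//260*2),interpolation=2)[:400]]))
E
```

```text
time: 14.33
tool_pos: [0.5146, 0.3674, 0.2246]
eef_rot: [[0.999, 0.053, -0.001], [0.053, -0.999, -0.0], [-0.001, 0.0, -1.0]]
ft_force: [0.5, 0.4, -0.5]
width: 0.0854
time: 14.75
tool_pos: [0.409, 0.3621, 0.2235]
eef_rot: [[0.999, 0.054, 0.0], [0.054, -0.999, 0.0], [0.0, -0.0, -1.0]]
ft_force: [0.4, -0.1, 1.0]
width: 0.0856
handle top 1289 [0.5142 0.3667 0.114 ] (array([514.3, 366.9]), array([35.6, 14. ]), 3.8)
head top 2518 [0.5132 0.3665 0.0535] (array([514.7, 366.4]), array([99.1, 23.9]), 2.6)
rack top 6150 [0.5181 0.3678 0.0445] (array([514.1, 367.6]), array([134.5,  55.4]), 2.9)
```

View pics/w9.png

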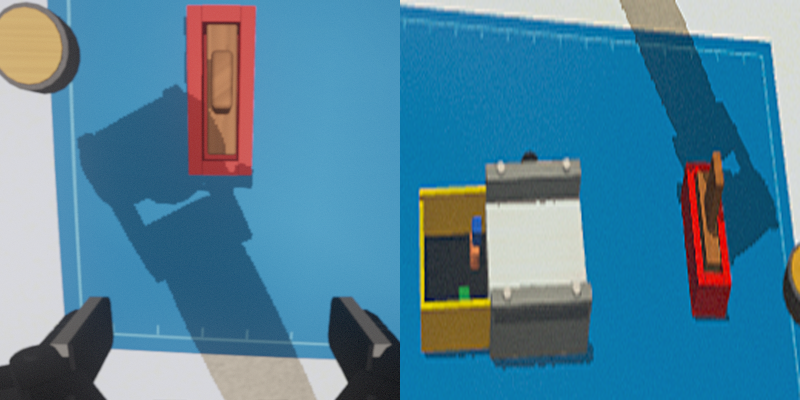

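The brush is home: handle top at 0.114 m (expected 0.115), centred within about 1 mm and in line within about 1°. The scraps are still in the tray and the robot is clear.

```bash
python3 -c "
from rig import manip
print(manip.observe()['time']);print(manip.job_done())"
```

```text
14.85
the job is handed in; nothing more can be done
None
```

I swept all four scraps into the catch tray with the black-bristled brush, then set the brush in the red rack and handed the job in at 14.85 s. No verdict came back, so the checks below are my own.

- **Scraps:** before I carried the brush away, the bed was empty. I measured green, blue and the heat sink inside the tray. The black socket showed only partly, beside green against the bed edge. The blue relay rests on top of the heat sink, with its centre about 32 mm above the tray floor (the limit is 42 mm). The final scene picture still shows blue, the sink and green in the tray; the black socket can't be made out against the dark floor there.
- **Brush:** it stands bristles down in the slot, about 1 mm off centre and within about 1° of the slot's line. Its handle top measured 0.114 m, against 0.115 m if fully home.
- **Other things on the bench:** I kept clear of the bystanders and felt no contact forces, but did not measure their positions again at the end. The arm finished clear of everything.
- **Disagreement between cameras:** the side camera placed the rack and the vise up to about 4 mm away from where the wrist camera did. I used the wrist values, and the final fit agreed with them.

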